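# Release the ratchet lid press and take out the jar

### The job

The jar is clamped under the red arm of the ratchet lid press. Press gently on the red button on the pawl's tail to lift the sprung pawl off the ratchet wheel, without bottoming it hard, and keep the pawl off until the arm has sprung fully back by itself (do not push or pull the arm). Then take the jar out and stand it upright in the middle of the round cork trivet; leave the other things where they are.

Things in the scene. Friction and masses are not known exactly. Their poses are not given: they have to be found in the camera images.
- press: Lid press, fixed: wooden base 212 x 124 x 12 mm, two grey cheeks (y +-20 mm, up to 185 mm high) with the shaft, wheel and arm. Origin at worktop level below the shaft, which lies along the press's y at 137 mm height; z up. The jar's seat is at x = -105 mm on the base, in a black collar 6 mm high. Ratchet wheel, 68 mm across, at y = -24 to -34 mm.
- pawl_tail (a point): Point on top of the pawl's tail where the stud of the red button is screwed in; starts at x 86, y -29, z 181 mm in the press's frame, axes as the press's. The button is a disc 22 mm across straight above it. Its top is 9 to 31 mm above this point: the thread is set differently each time, is not measured and stays put when pressed.
- pawl: Brass pawl, a rocker 9 mm wide; origin on its pin, x toward the button, tips about y. Pressing the button lifts the nose: clear of the teeth after about 6 mm of button travel, hard stop at about 9 mm. It takes some 10 N just before the loaded teeth let go, then about 5 N. Let go early, it drops into a tooth; press again. Over 18 N from the robot bends it.
- press_arm (a joint): Angle of the press arm and ratchet wheel, rad: 0 with the arm level on the jar, growing as it swings up and back, about 1.75 fully back. A damped spring drives it there in about 5 s while the pawl is held off the wheel. The raised arm then stays up and leaves the jar clear from above.
- ball_grip (a point): Centre of the black ball (24 mm) at the end of the red press arm, 146 mm from the shaft. The arm, 18 mm wide, swings in the press's vertical plane y = 0, the ball reaching 290 mm height. A sprung rubber foot under the arm holds the jar. The robot must not put over 10 N on the arm.
- jar_mid (a point): Centre (half-way up) of the upright jar: round glass with a white lid (top 11 mm), 59 mm in diameter, 103 mm tall, 0.25 to 0.5 kg. Grip it across from above, best with the fingers closing along the press's y, about 30 mm above this point.
- trivet_top (a point): Centre of the upper face of the round cork trivet, 110 mm across and 8 mm thick, fixed to the worktop.
- mug: Green mug, 92 x 128 x 95 mm, bystander; origin under its centre.
- timer: Red and white kitchen timer, 60 mm across, 48 mm high, bystander; origin under its centre.
- mill: Dark wooden pepper mill, 58 mm across, 170 mm high, bystander (the one nearer the press; another stands at the back left); origin under its centre.
- spoon: Wooden spoon, 304 mm long, lying down, bystander; origin under its centre.
- canister: White canister with a wooden lid, 81 mm across, 178 mm high, bystander; origin under its centre.
Mind the look-alikes: they are no part of the job. Leave any blue or purple look-alike of the part that bears jar_mid alone.

How it is judged:
On the way, in this order (a step that is already met when the one before it is completed fails the run):
1. the arm is fully back, the jar still on its seat (value of joint press_arm above 1.65 rad and distance of jar_mid from where it was at the start of the episode below 0.015 m), for 0.2 s.
2. the jar is lifted out of the press (z of jar_mid in the frame of press above 0.078 m), for 0.1 s.
At the end, for the whole second after the job is handed in: The jar stands upright (within 0.08 rad) on the trivet, its centre within 25 mm of the trivet's centre, and the press arm is fully back (beyond 1.65 rad) (horizontal distance between jar_mid and trivet_top below 0.025 m and z of jar_mid in the frame of trivet_top between 0.047 and 0.056 m and angle between jar_mid's own z axis and vertical below 0.08 rad and value of joint press_arm above 1.65 rad); the robot touches nothing.
It fails at once if the robot pushes on the pawl or its button with more than 18 N (contact force between any of the arm, the fingers and pawl above 18 N).
It fails at once if the robot pushes or pulls the press arm with more than 10 N (contact force between any of the arm, the fingers and press_arm above 10 N).
It fails at once if the jar is tipped over (angle between jar_mid's own z axis and vertical above 0.5 rad).
It fails at once if a bystander is moved by more than 30 mm (distance of any of mug, timer, mill, spoon, canister from where it was at the start of the episode above 0.03 m).
It also fails if it takes over 70 s, if anything falls off the work surface, if the arm or the gripper's body presses on something with over 40 N, if the wrist force passes 120 N, or if a joint passes its speed limit or range.

### The arm

A 6-joint arm with a two-finger parallel gripper is mounted at the origin on a cart in front of the work surface, level with it; the furniture and walls round the work are solid. World frame = base frame: x ahead of the robot, y to its left, z up, the work surface at z = 0. Lengths are in m, angles in rad, forces in N, time in s.
With the tool pointing down it reaches from about 0.3 to 0.775 m from the base axis. Payload 14.6 kg.
Tool frame: the origin (TCP) lies at the centre of the arm's flange, where the gripper is bolted on; the fingertips stand 199 mm ahead of it and the grasp point (between the pads) lies ctrl.tcp_to_grasp ahead of it (ctrl.tcp_to_grasp is the distance from the TCP to the grasp point, in m); z points along the fingers, y is the line along which they close (so a half turn about z gives the same grasp; the last joint's range is limited). The gripper opens to 94 mm and grips with 3 to 60 N. Pads are 16 mm wide; open, the fingers measure 119 mm over their backs; the gripper's body (75 mm by 177 mm) begins 78 mm behind the grasp point.
Start: joints at [1.188, 0.3, 1.521, -0, 1.321, -0.067], TCP at [0.171, 0.523, 0.405] pointing down, gripper open.
Joint ranges: [-3.03, 3.03], [-0.79, 2.21], [0.23, 2.52], [-1.04, 4.18], [0, 3.07], [-2.55, 2.55]. Speed limits (rad/s): [2.22, 2.22, 2.57, 3.14, 3.14, 3.14].

### API

Orientations are given as [roll, pitch, yaw] about the fixed x, y, z axes, in that order (R = Rz(yaw) Ry(pitch) Rx(roll)).
In Python, from station import ctrl gives the robot as it stands. The module is installed in compiled form; this text tells all that it offers.
- The arm moves only by the shell command python3 -m jog 'ROWS' [OPENING] [FORCE]. ROWS is JSON, a list of rows, each a list of 6 numbers: the shift along the tool's x, y, z in cm, then the turn, a rotation vector about the tool's x, y, z in rad. In form: [[tx, ty, tz, ax, ay, az], ...]. A call has 1 to 8 rows; each row is the pose to reach, as a shift and turn from the pose commanded when the call began, along the tool's axes at that moment; what a row does not reach only later rows make up. A row lasts 1/10 s, in which the tool goes at most 50 mm and 8.59 degrees, less where a joint would pass 70% of its speed; a pose out of reach is approached as far as the arm can. A call with a gripper value outside its range is refused whole. OPENING is the opening in per cent of the stroke, from 0 (shut) to 100 (fully open), set as the call begins (- or left out, the last holds). The fingers move at their own pace and stop on an object; FORCE is the grip in N (left out, the last holds). Time passes only in rows, so rows that repeat a pose let the fingers close. It gives the time, the measured TCP pose, the force, the opening and the grip force at its end, in the units of the state.
- ctrl.get_obs(): the state, without advancing time (a new reading comes with each control period).
- ctrl.camera(name): name is "scene" or "top" or "wrist"; returns a dict with "img" (480x640x3 uint8, blue, green, red), "intrinsics" (3x3 intrinsics, pixels), "R" (3x3) and "t" (3): a world point X has camera coordinates R X + t. Camera axes: x right, y down, z forward; pixel columns grow to the right and rows downward; lengths in m; the calibration is good to about 2 mm. The wrist camera is an equidistant fisheye: a pixel r from the principal point sees the ray r / f radians off the axis. A picture is of the moment at which its call begins. There is no depth.
- ctrl.hand_in(): hands the job in; it is judged then, once.
The state is a dict: "time_s": time; "qpos": joint angles; "joint_vel": joint speeds; "tau": joint torques, N m; "ee_pos": TCP position; "eef_rot": TCP orientation; "force": force on the tool from outside, world axes, zero at the start; "moment": the same for the moment, N m; "grip_width": finger opening in m; "grip_force": force on a finger pad.
Only numpy, scipy, OpenCV 4.12 (cv2) and the standard library are available. Lean on these libraries where they do the work, as an engineer would, in place of code of your own. Each camera call takes 0.05 s, during which the arm holds its last target. There are 200 camera calls.

## Working session

There is one attempt and no reset: what is moved stays moved. The work goes in short steps, Python scripts to look and compute and a shell command to move; the robot and the scene stay as the last step left them, time stands still between calls to the robot, and variables do not carry over. Pictures are saved under pics/ and viewed, at most 10 in all, crops included, and the job is handed in when it is done.

```bash
mkdir -p pics; cat > h.py <<'E'
import numpy as np, cv2
from station import ctrl
def snap(n):
    c=ctrl.camera(n); np.savez(f'{n}.npz',**c); return c
def load(n): return dict(np.load(f'{n}.npz'))
def ray(c,u,v):
    K=np.array(c['intrinsics']);R=np.array(c['R']);t=np.array(c['t'])
    d=R.T@(np.linalg.inv(K)@[u,v,1]); return -R.T@t,d
def at_z(c,u,v,z):
    o,d=ray(c,u,v); return o+d*(z-o[2])/d[2]
def proj(c,X):
    p=c['K'] if 'K' in c else c['intrinsics']; q=p@(c['R']@np.array(X)+c['t']); return q[:2]/q[2]
E
python3 - <<'E'
from h import *
for n in('scene','top'):
    c=snap(n); cv2.imwrite(f'pics/{n}0.png',c['img']); print(n,np.round(c['intrinsics'],1).tolist(),np.round(-c['R'].T@c['t'],3),np.round(c['R'],2).tolist())
o=ctrl.get_obs();print(o['ee_pos'],o['eef_rot'],o['time_s'],ctrl.tcp_to_grasp,o['force'])
E
```

```text
scene [[571.9, 0.0, 313.8], [0.0, 571.9, 237.0], [0.0, 0.0, 1.0]] [-0.185 -1.003  0.799] [[0.8, -0.61, -0.01], [-0.28, -0.35, -0.9], [0.54, 0.72, -0.44]]
top [[445.8, 0.0, 330.0], [0.0, 445.8, 239.5], [0.0, 0.0, 1.0]] [0.471 0.131 1.322] [[0.02, -1.0, 0.07], [-0.99, -0.03, -0.11], [0.11, -0.07, -0.99]]
[0.17081381 0.52278271 0.40414633] [-3.14057265e+00 -4.23765378e-05  2.82578350e+00] 0.1 0.1804 [0.05760895 0.62014435 0.11813656]
```

View pics/scene0.png

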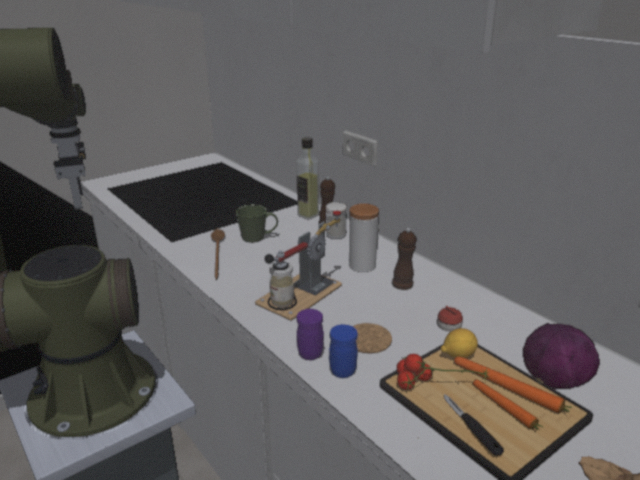

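View pics/top0.png

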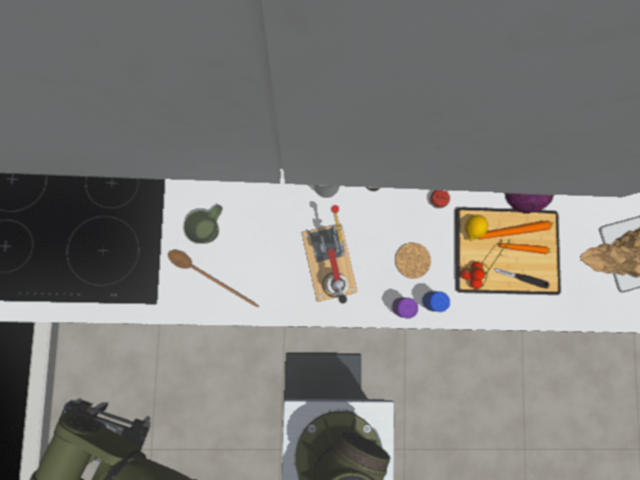

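The overhead view shows the press at about (330,262), jar lid at (335,285), red button at (335,209) and trivet at (412,260). The purple jar (405,307) and blue jar (436,300) are look-alikes. The white-lidded jar under the red arm is the one meant, which I'll confirm in an enlarged crop.

```bash
python3 - <<'E'
from h import *
t=load('top')['img'][180:320,270:450]; s=load('scene')['img'][195:325,240:400]
a=cv2.resize(t[:, :100],None,fx=4,fy=4,interpolation=cv2.INTER_CUBIC)
b=cv2.resize(s[:,10:110],None,fx=4,fy=4,interpolation=cv2.INTER_CUBIC)
h=np.zeros((560,800,3),np.uint8);h[:,:400]=a;h[:520,400:]=b
cv2.imwrite('pics/crop1.png',h)
E
```

```text
(no output)
```

View pics/crop1.png

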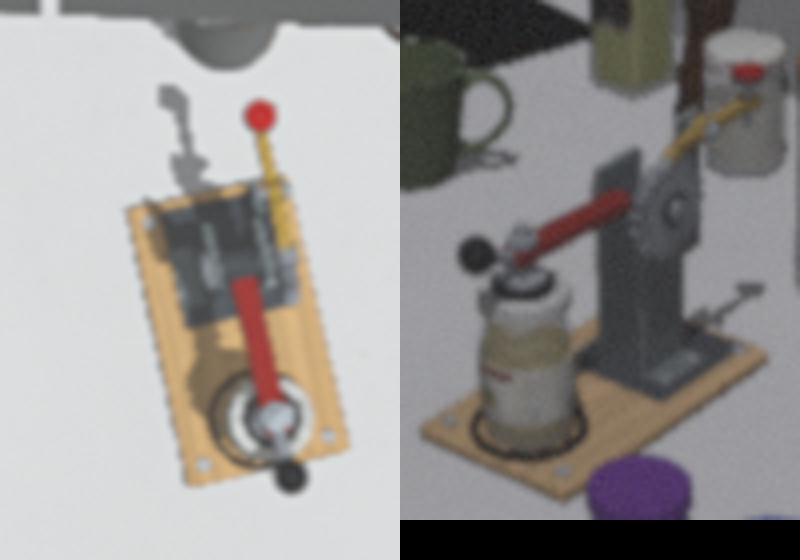

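Crop: the white-lidded glass jar stands in the press's black collar under the red arm, with the red disc button on the brass pawl. Next I triangulate the button and ball and fit the base.

```bash
cat >> h.py <<'E'
def tri(rays):
    A=np.zeros((3,3));b=np.zeros(3)
    for o,d in rays:
        d=d/np.linalg.norm(d);P=np.eye(3)-np.outer(d,d);A+=P;b+=P@o
    X=np.linalg.solve(A,b);return X,[np.linalg.norm((np.eye(3)-np.outer(d,d)/(d@d))@(X-o)) for o,d in rays]
E
python3 - <<'E'
from h import *
T=load('top');S=load('scene')
tc=lambda x,y:(270+x/4-.375,180+y/4-.375); sc=lambda x,y:(250+(x-400)/4-.375,195+y/4-.375)
for n,a,b in(('button',(261,115),(748,71)),('ball',(291,476),(476,254))):
    print(n,*tri([ray(T,*tc(*a)),ray(S,*sc(*b))]))
C=[at_z(T,*tc(*p),.012)[:2] for p in((127,207),(287,178),(349,447),(187,485))]
print('base',np.round(C,3).tolist(),np.mean(C,0),[np.linalg.norm(C[i]-C[(i+1)%4]) for i in range(4)])
d=(C[0]+C[1]-C[2]-C[3]);print('yaw',np.degrees(np.arctan2(d[1],d[0])))
# collar
print('collar',at_z(T,*tc(261,419),.018))
# trivet
im=T['img'][235:285,385:440].astype(int);m=((im[...,2]-im[...,0])>25).astype(np.uint8)
M=cv2.moments(m,True);u,v=385+M['m10']/M['m00'],235+M['m01']/M['m00'];print('trivet',u,v,at_z(T,u,v,.008),2*np.sqrt(M['m00']/np.pi))
for p in((405,307),(436,300)):print(at_z(T,*p,.11))
for u in(100,270,330,420):
  print('cab edge y at row185, if z=.5,.6,.7',[np.round(at_z(T,u,185,z)[:2],2).tolist() for z in(.4,.5,.6)])
E
```

```text
button [0.67571107 0.03973346 0.20115731] [np.float64(0.0008257382506854038), np.float64(0.0008257382506853576)]
ball [0.44583114 0.01135173 0.15637081] [np.float64(0.0003059255202516074), np.float64(0.0003059255202517392)]
base [[0.637, 0.123], [0.663, 0.004], [0.464, -0.046], [0.434, 0.073]] [0.54949354 0.03855758] [np.float64(0.12105332875340549), np.float64(0.20427647045074246), np.float64(0.12220097208048145), np.float64(0.20866432864898574)]
yaw 14.013985130202503
collar [0.48330405 0.02025778 0.018     ]
trivet 412.77897838899804 260.00687622789786 [ 0.56191811 -0.21340897  0.008     ] 36.00219238519226
[ 0.4257055  -0.16561168  0.11      ]
[ 0.44658794 -0.25207089  0.11      ]
cab edge y at row185, if z=.5,.6,.7 [[0.67, 0.54], [0.65, 0.49], [0.63, 0.45]]
cab edge y at row185, if z=.5,.6,.7 [[0.68, 0.19], [0.66, 0.19], [0.64, 0.18]]
cab edge y at row185, if z=.5,.6,.7 [[0.69, 0.07], [0.67, 0.07], [0.64, 0.08]]
cab edge y at row185, if z=.5,.6,.7 [[0.7, -0.13], [0.67, -0.1], [0.65, -0.07]]
```

Fits agree: press origin ≈(0.586,0.047), yaw 0.246 rad, seat (0.484,0.021), button top z≈0.20. The overhead cabinet needs checking before choosing the tool tilt at the button.

```bash
python3 - <<'E'
from h import *
S=load('scene')['img'][0:260,200:640]
g=cv2.cvtColor(S,cv2.COLOR_BGR2GRAY);g=cv2.GaussianBlur(g,(5,5),1)
e=cv2.createCLAHE(8,(6,6)).apply(g)
a=cv2.resize(e,(660,390));w=snap('wrist');b=cv2.cvtColor(w['img'],cv2.COLOR_BGR2GRAY)
h=np.zeros((600,800),np.uint8);h[:390,:660]=a;h[390:600,:280]=cv2.resize(b,(280,210))
t=cv2.createCLAHE(8,(4,4)).apply(cv2.cvtColor(load('top')['img'],cv2.COLOR_BGR2GRAY)[0:220]);h[420:600,280:800]=cv2.resize(t,(520,180))
cv2.imwrite('pics/cab.png',h)
E
```

```text
(no output)
```

View pics/cab.png

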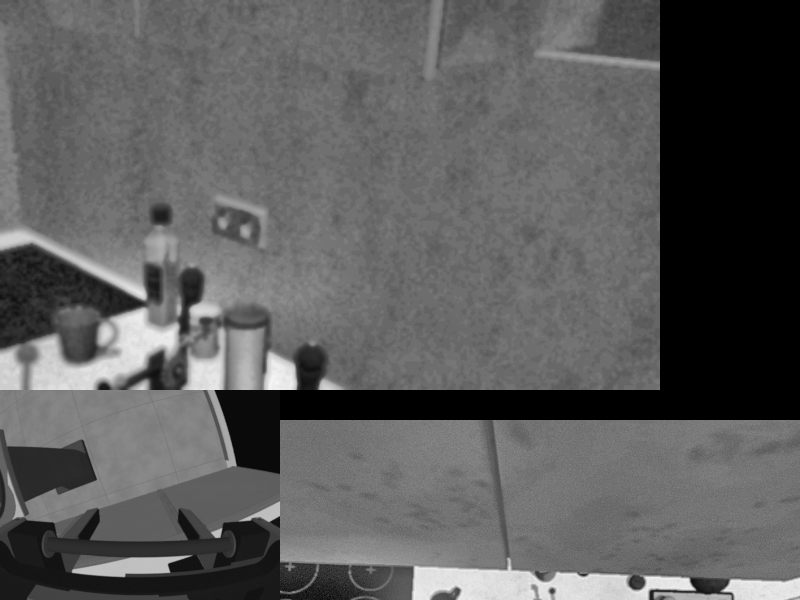

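```bash
python3 - <<'E'
from h import *
T=load('top');S=load('scene')
print(tri([ray(T,283,183),ray(S,486.7,52)]))
X,_=tri([ray(T,283,183),ray(S,486.7,52)])
for z in (.4,.5,.6,.7,.8):print(z,at_z(T,320,185,z),at_z(T,283,183,z),proj(S,at_z(T,283,183,z)))
E
```

```text
(array([ 0.78552549, -0.01228304,  0.57652213]), [np.float64(0.21938046954104798), np.float64(0.21938046954104823)])
0.4 [0.68770935 0.08889496 0.4       ] [0.68877327 0.16670515 0.4       ] [309.80697414 125.63264638]
0.5 [0.66424574 0.09342287 0.5       ] [0.66519432 0.16279741 0.5       ] [302.69379531  88.15618583]
0.6 [0.64078213 0.09795078 0.6       ] [0.64161537 0.15888968 0.6       ] [294.95721347  47.39526712]
0.7 [0.61731853 0.10247869 0.7       ] [0.61803642 0.15498194 0.7       ] [286.51151974   2.89832488]
0.8 [0.59385492 0.1070066  0.8       ] [0.59445747 0.15107421 0.8       ] [277.254539   -45.87296033]
```

```bash
python3 - <<'E'
from h import *
S=load('scene')
for z in(.2,.4,.5,.55,.6,.65,.7):print(z,proj(S,[.171,.523,z]).round())
o,d=ray(S,486.7,52);print(o+d*(.63-o[0])/d[0])
o,d=ray(S,600,40);print(o+d*(.63-o[0])/d[0])
W=load('wrist');print(-W['R'].T@W['t'],W['R'][2],W['intrinsics'])
E
```

```text
0.2 [ 79. 203.]
0.4 [ 64. 131.]
0.5 [56. 92.]
0.55 [52. 71.]
0.6 [47. 50.]
0.65 [43. 28.]
0.7 [38.  5.]
[ 0.63       -0.3987788   0.65274979]
[ 0.63       -0.58332353  0.6892621 ]
[0.10690431 0.54281121 0.38364992] [ 0.2235569  -0.07451249 -0.97183857] [[371.64829954   0.         316.88532022]
 [  0.         371.64829954 240.50005319]
 [  0.           0.           1.        ]]
```

```bash
cat >> h.py <<'E'
from scipy.spatial.transform import Rotation as Ro
YAW=.246; PO=np.array([.5863,.0468,0]); RP=Ro.from_euler('z',YAW).as_matrix()
def P(x,y,z): return PO+RP@np.array([x,y,z])
def plan(tip,u,yhint,L=.199):
    """tip: world point of finger tip (L ahead of TCP); u: vector tip->flange; yhint: tool y."""
    o=ctrl.get_obs();R0=Ro.from_euler('xyz',o['eef_rot']).as_matrix()
    z=-np.array(u,float);z/=np.linalg.norm(z);y=np.array(yhint,float);y-=z*(y@z);y/=np.linalg.norm(y)
    R=np.c_[np.cross(y,z),y,z]; p=np.array(tip)-L*z
    print('rows cm/rad',np.round(100*R0.T@(p-o['ee_pos']),2).tolist(),np.round(Ro.from_matrix(R0.T@R).as_rotvec(),3).tolist(),'tcp',p.round(3),'now',np.round(o['ee_pos'],3),'tip',np.round(o['ee_pos']+L*R0[:,2],4),'F',np.round(o['force'],1),'t',o['time_s'])
    return R
E
python3 - <<'E'
from h import *
u=RP@[-.34,-.36,1]; 
plan(np.array([.676,.040,.29]),u,RP@[1,0,0])
E
```

```text
rows cm/rad [-61.3, -38.87, -6.38] [-0.456, 0.16, 1.044] tcp [ 0.633 -0.037  0.468] now [0.171 0.523 0.404] tip [0.1707 0.5226 0.2052] F [ 0.1  0.1 -0.4] t 0.15
```

```bash
python3 - <<'E'
from h import *
import itertools
def clr(u,yh):
    z=-np.array(u,float);z/=np.linalg.norm(z);y=np.array(yh,float);y-=z*(y@z);y/=np.linalg.norm(y);x=np.cross(y,z)
    G=np.array([[a,b,c] for a in np.linspace(-38,38,9) for b in np.linspace(-89,89,19) for c in np.linspace(97,260,12)])
    Q=np.array([86,-29,192])+G[:,:1]*x+G[:,1:2]*y-G[:,2:]*z
    A=[];  # swept solid: |y|<12, radius<158 about (0,137), angle 0..1.75 from -x
    for th in np.linspace(0,1.8,40):
        for r in np.linspace(0,158,20): A.append([-r*np.cos(th),137+r*np.sin(th)])
    A=np.array(A)
    d=np.min(np.hypot(Q[:,0][:,None]-A[:,0],Q[:,2][:,None]-A[:,1]),1)
    return np.min(np.hypot(d,np.maximum(0,np.abs(Q[:,1])-12))), x
for u in ([-.34,-.36,1],[-.45,-.4,1],[-.3,-.45,1],[-.4,-.5,1]):
  for yh in([1,0,0],[1,.25,0],[1,.5,0],[1,.8,0]): print(u,yh,clr(u,yh)[0].round(1))
E
```

```text
[-0.34, -0.36, 1] [1, 0, 0] 4.1
[-0.34, -0.36, 1] [1, 0.25, 0] 14.8
[-0.34, -0.36, 1] [1, 0.5, 0] 16.0
[-0.34, -0.36, 1] [1, 0.8, 0] 13.7
[-0.45, -0.4, 1] [1, 0, 0] 2.4
[-0.45, -0.4, 1] [1, 0.25, 0] 16.0
[-0.45, -0.4, 1] [1, 0.5, 0] 14.9
[-0.45, -0.4, 1] [1, 0.8, 0] 10.5
[-0.3, -0.45, 1] [1, 0, 0] 11.7
[-0.3, -0.45, 1] [1, 0.25, 0] 23.0
[-0.3, -0.45, 1] [1, 0.5, 0] 24.3
[-0.3, -0.45, 1] [1, 0.8, 0] 22.7
[-0.4, -0.5, 1] [1, 0, 0] 10.8
[-0.4, -0.5, 1] [1, 0.25, 0] 24.2
[-0.4, -0.5, 1] [1, 0.5, 0] 24.3
[-0.4, -0.5, 1] [1, 0.8, 0] 20.7
```

```bash
cat >> h.py <<'E'
UB=RP@[-.4,-.5,1]; YB=RP@[1,.4,0]; BUT=np.array([.676,.040])
def corner(R,ty=10):
    c=[sx*8*R[:,0]+sy*ty*R[:,1] for sx in(-1,1) for sy in(-1,1)]
    return min(c,key=lambda v:v[2])/1000
E
python3 - <<'E'
from h import *
R=plan([0,0,0],UB,YB);c=corner(R);print(c)
plan(np.r_[BUT,.25]-c,UB,YB)
E
```

```text
rows cm/rad [1.21, -65.64, 23.72] [-0.565, 0.138, 0.686] tcp [-0.045 -0.098  0.168] now [0.171 0.523 0.404] tip [0.1707 0.5226 0.2052] F [ 0.1  0.1 -0.4] t 0.15
[-0.00350908 -0.01021381 -0.00688219]
rows cm/rad [-61.82, -39.79, -1.99] [-0.565, 0.138, 0.686] tcp [ 0.635 -0.047  0.424] now [0.171 0.523 0.404] tip [0.1707 0.5226 0.2052] F [ 0.1  0.1 -0.4] t 0.15
```

```bash
python3 -m jog '[[-5,-3,-1,0,0,0],[-10,-6,-2,0,0,0.1],[-15,-9,-3,-0.1,0,0.2],[-20,-12,-3,-0.2,0,0.3],[-25,-16,-3,-0.3,0,0.4],[-30,-19,-3,-0.35,0.05,0.45],[-35,-22,-3,-0.4,0.1,0.5],[-40,-26,-3,-0.45,0.1,0.55]]' 0 20 && python3 - <<'E'
from h import *
R=plan(np.r_[BUT,.25],UB,YB); plan(np.r_[BUT,.25]-corner(R),UB,YB);print(ctrl.get_obs()['qpos'])
E
```

```text
time_s: 0.95
ee_pos: [0.4238, 0.2135, 0.4346]
eef_rot: [2.733, -0.214, 2.308]
force: [0.6, 0.5, -0.2]
grip_width: 0.0335
grip_force: 0.0
rows cm/rad [-33.61, -0.41, -6.23] [-0.108, 0.036, 0.136] tcp [ 0.631 -0.058  0.418] now [0.424 0.213 0.435] tip [0.4562 0.2953 0.2561] F [ 0.6  0.5 -0.2] t 0.95
rows cm/rad [-32.96, 0.68, -6.37] [-0.108, 0.036, 0.136] tcp [ 0.635 -0.047  0.424] now [0.424 0.213 0.435] tip [0.4562 0.2953 0.2561] F [ 0.6  0.5 -0.2] t 0.95
[ 0.33890995  0.05873205  1.75180286  0.39400963  1.05289749 -0.50278482]
```

```bash
python3 -m jog '[[0,0,0,0,0,0],[0,0,0,0,0,0]]' >/dev/null&& python3 - <<'E'
from h import *
R=plan(np.r_[BUT,.25],UB,YB); plan(np.r_[BUT,.25]-corner(R),UB,YB);print(ctrl.get_obs()['qpos'])
E
```

```text
rows cm/rad [-33.73, -0.45, -6.23] [-0.111, 0.039, 0.137] tcp [ 0.631 -0.058  0.418] now [0.423 0.215 0.434] tip [0.4555 0.2958 0.2554] F [0.5 0.1 0.7] t 1.15
rows cm/rad [-33.08, 0.64, -6.38] [-0.111, 0.039, 0.137] tcp [ 0.635 -0.047  0.424] now [0.423 0.215 0.434] tip [0.4555 0.2958 0.2554] F [0.5 0.1 0.7] t 1.15
[ 0.3421807   0.05921865  1.75189371  0.38945081  1.05288456 -0.49793794]
```

```bash
python3 -m jog '[[-5,0,-1,0,0,0],[-10,0,-2,-0.05,0,0.05],[-15,0.3,-3,-0.11,0.04,0.13],[-20,0.6,-4,-0.11,0.04,0.137],[-25,0.6,-5,-0.11,0.04,0.137],[-30,0.6,-6.4,-0.11,0.04,0.137],[-33,0.6,-6.4,-0.11,0.04,0.137],[-33,0.6,-6.4,-0.11,0.04,0.137]]' && python3 - <<'E'
from h import *
W=snap('wrist');R=plan(np.r_[BUT,.25],UB,YB); plan(np.r_[BUT,.25]-corner(R),UB,YB);o=ctrl.get_obs();print(o['qpos'],o['grip_width'])
S=snap('scene');h=np.zeros((480,800,3),np.uint8)
h[:360,:480]=cv2.resize(W['img'],(480,360));h[:480,480:]=cv2.resize(S['img'][140:300,270:377],(320,480),interpolation=cv2.INTER_CUBIC);cv2.imwrite('pics/a.png',h)
E
```

```text
time_s: 1.95
ee_pos: [0.6359, -0.0471, 0.4227]
eef_rot: [2.657, -0.309, 2.198]
force: [0.1, 0.2, -0.7]
grip_width: 0.0005
grip_force: 0.0
rows cm/rad [-0.91, -1.03, -0.19] [-0.003, -0.004, 0.001] tcp [ 0.631 -0.058  0.418] now [ 0.635 -0.045  0.423] tip [0.6786 0.0524 0.2557] F [-0.1  0.1 -0.1] t 2.0
rows cm/rad [-0.11, -0.03, -0.19] [-0.003, -0.004, 0.001] tcp [ 0.635 -0.047  0.424] now [ 0.635 -0.045  0.423] tip [0.6786 0.0524 0.2557] F [-0.1  0.1 -0.1] t 2.0
[-0.1880841   0.46339604  1.27990124  0.57501736  1.30124353 -0.86960765] 0.00029555657793674435
```

View pics/a.png

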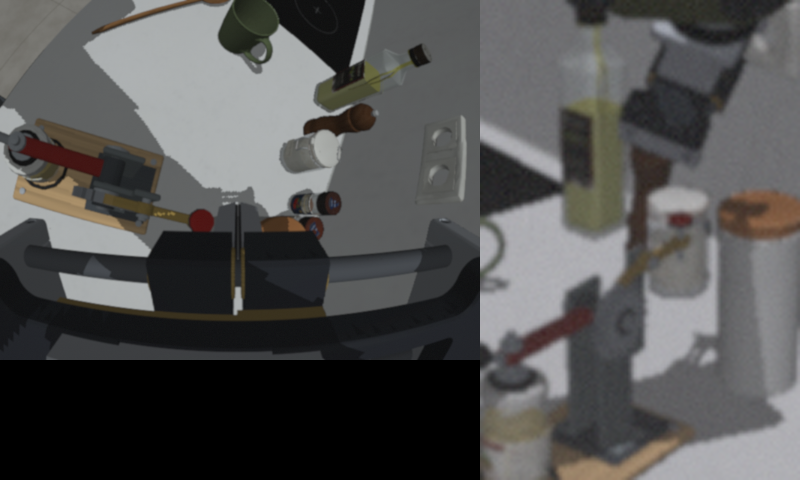

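```bash
cat >> h.py <<'E'
def fray(c,u,v):
    K=c['intrinsics'];a=np.array([u-K[0,2],v-K[1,2]]);r=np.hypot(*a);th=r/K[0,0]
    d=np.r_[np.sin(th)*a/r,np.cos(th)];return -c['R'].T@c['t'],c['R'].T@d
def fproj(c,X):
    q=c['R']@np.array(X)+c['t'];r=np.hypot(q[0],q[1]);th=np.arctan2(r,q[2]);K=c['intrinsics'];return K[:2,2]+K[0,0]*th*q[:2]/r
E
python3 - <<'E'
from h import *
S=load('scene');W=load('wrist');T=load('top')
tip=np.array([.6786,.0524,.2557])
print('tip scene',proj(S,tip),'crop',480+(proj(S,tip)[0]-270)*3,(proj(S,tip)[1]-140)*3,'wrist/1.333',fproj(W,tip)*.75)
rw=fray(W,201/.75,221/.75)
rt=ray(T,270+261/4-.375,180+115/4-.375)
rs=ray(S,270+(682-480)/3-.33,140+218/3-.33)
print(tri([rw,rt,rs]));print(tri([rt,rs]));print(tri([rw,rt]))
for z in(.195,.2,.205,.21):print(z,fproj(W,[.676,.04,z])*.75)
E
```

```text
tip scene [334.21451305 191.061956  ] crop 672.6435391571259 153.18586801403075 wrist/1.333 [238.22659141 210.28254566]
(array([0.67602567, 0.03988997, 0.20103528]), [np.float64(0.0007731490209115621), np.float64(0.0010150138602850447), np.float64(0.0016602275084191256)])
(array([0.67612417, 0.03945184, 0.20114147]), [np.float64(0.0013133783882909942), np.float64(0.0013133783882911063)])
(array([0.67468099, 0.04032624, 0.2036204 ]), [np.float64(0.00013552966142373987), np.float64(0.00013552966142360947)])
0.195 [198.8367142  221.49165069]
0.2 [200.68922266 221.72832112]
0.205 [202.61673288 221.97311683]
0.21 [204.62369549 222.22642579]
```

```bash
python3 - <<'E'
from h import *
o=ctrl.get_obs();R0=Ro.from_euler('xyz',o['eef_rot']).as_matrix()
print('down1cm',R0.T@[0,0,-1]);c=corner(R0)
t=np.array(o['ee_pos'])+.199*R0[:,2]+c;print('low corner',t)
print('to button top+8mm',100*R0.T@(np.array([.676,.040,.210])-t))
E
```

```text
down1cm [-0.3034106  -0.44540309  0.84235271]
low corner [0.67456684 0.04323751 0.24959734]
to button top+8mm [-1.53112455 -1.78094357  3.20760766]
```

```bash
python3 -m jog '[[-0.8,-0.9,1.6,0,0,0],[-1.53,-1.78,3.2,0,0,0],[-1.53,-1.78,3.2,0,0,0],[-1.53,-1.78,3.2,0,0,0]]'; python3 -m jog '[[-0.06,-0.09,0.17,0,0,0],[-0.12,-0.18,0.34,0,0,0]]'; python3 -m jog '[[-0.06,-0.09,0.17,0,0,0],[-0.06,-0.09,0.17,0,0,0]]';python3 -m jog '[[-0.06,-0.09,0.17,0,0,0],[-0.06,-0.09,0.17,0,0,0]]'
```

```text
time_s: 2.45
ee_pos: [0.6354, -0.0476, 0.3865]
eef_rot: [2.653, -0.307, 2.202]
force: [0.7, 0.7, 1.0]
grip_width: 0.0002
grip_force: 0.0
time_s: 2.65
ee_pos: [0.6356, -0.0487, 0.3825]
eef_rot: [2.653, -0.306, 2.201]
force: [-0.2, 0.6, -0.7]
grip_width: 0.0002
grip_force: 0.0
time_s: 2.85
ee_pos: [0.6356, -0.0491, 0.3792]
eef_rot: [2.654, -0.307, 2.2]
force: [0.3, 0.7, 0.3]
grip_width: 0.0007
grip_force: 0.0
time_s: 3.05
ee_pos: [0.6356, -0.0492, 0.3771]
eef_rot: [2.654, -0.307, 2.2]
force: [0.7, 0.7, -0.1]
grip_width: 0.0006
grip_force: 0.0
```

```bash
for i in 1 2 3; do python3 -m jog '[[-0.045,-0.07,0.13,0,0,0],[-0.045,-0.07,0.13,0,0,0]]' | egrep 'time|pos|force'; done
```

```text
time_s: 3.25
ee_pos: [0.6356, -0.0492, 0.3755]
force: [-0.2, 0.3, -0.5]
grip_force: 0.0
time_s: 3.45
ee_pos: [0.6357, -0.0492, 0.3744]
force: [-0.1, -0.3, 2.4]
grip_force: 1.0
time_s: 3.65
ee_pos: [0.6357, -0.0491, 0.3732]
force: [2.0, 0.8, 4.3]
grip_force: 2.1
```

```bash
for i in 1 2 3; do python3 -m jog '[[-0.04,-0.055,0.105,0,0,0],[-0.04,-0.055,0.105,0,0,0]]' | egrep 'time|pos|^force'; done
```

```text
time_s: 3.85
ee_pos: [0.6358, -0.0491, 0.3723]
force: [2.3, 0.8, 6.4]
time_s: 4.05
ee_pos: [0.6359, -0.0491, 0.3712]
force: [2.6, 0.5, 6.2]
time_s: 4.25
ee_pos: [0.636, -0.0491, 0.3702]
force: [5.8, 1.6, 6.4]
```

```bash
python3 - <<'E'
from h import *
o=ctrl.get_obs();R0=Ro.from_euler('xyz',o['eef_rot']).as_matrix()
print(R0.T@(RP@[1,0,0]),R0.T@(RP@[.15,0,-.07]))
E
```

```text
[-0.35669824  0.87077015  0.33841646] [-0.07454074  0.09911975  0.10963099]
```

```bash
for i in 1 2; do python3 -m jog '[[-0.075,0.1,0.11,0,0,0],[-0.075,0.1,0.11,0,0,0]]' | egrep 'time|pos|^force'; done
```

```text
time_s: 4.45
ee_pos: [0.6373, -0.0487, 0.3688]
force: [1.4, 0.8, 5.0]
time_s: 4.65
ee_pos: [0.6387, -0.0484, 0.3675]
force: [2.0, 0.8, 2.5]
```

```bash
python3 -m jog '[[0,0,0,0,0,0],[0,0,0,0,0,0],[0,0,0,0,0,0],[0,0,0,0,0,0]]' | egrep 'time|pos|^force';  python3 - <<'E'
from h import *
S=snap('scene');W=snap('wrist');h=np.zeros((480,800,3),np.uint8)
h[:300,:400]=W['img'][150:450,30:430];h[:,400:]=cv2.resize(S['img'][190:310,250:350],(400,480),interpolation=cv2.INTER_CUBIC);cv2.imwrite('pics/b.png',h)
E
```

```text
time_s: 5.05
ee_pos: [0.6386, -0.0484, 0.3676]
force: [1.8, 0.6, 1.9]
```

View pics/b.png

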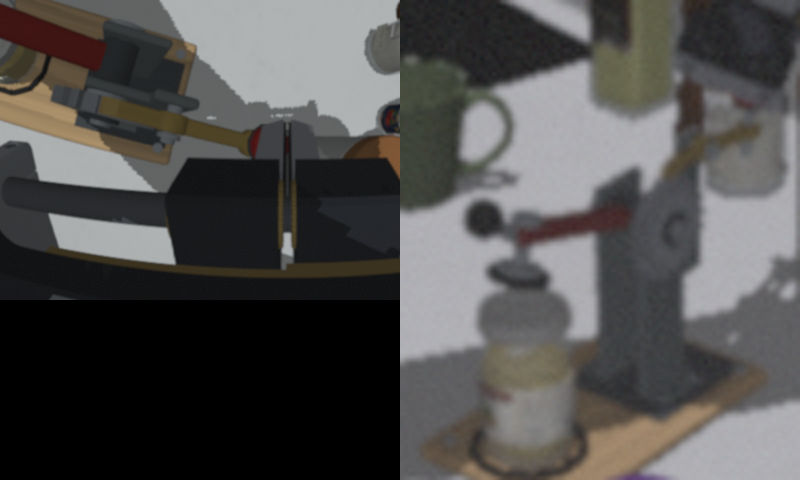

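The arm has let go and is rising (ball at crop (485,218), foot clear of the jar lid). I'll press 0.6 mm deeper for margin and hold.

```bash
python3 -m jog '[[-0.02,-0.03,0.055,0,0,0],[-0.02,-0.03,0.055,0,0,0],[-0.02,-0.03,0.055,0,0,0],[-0.02,-0.03,0.055,0,0,0],[-0.02,-0.03,0.055,0,0,0],[-0.02,-0.03,0.055,0,0,0]]' | egrep 'time|pos|^force';  python3 - <<'E'
from h import *
for n in('scene','top'):
    a=load(n)['img'].astype(int) if n=='scene' else None
    b=snap(n)['img'].astype(int)
    if n=='scene': # red-arm pixels
        for i in(a,b):
            r=(i[...,2]-np.maximum(i[...,0],i[...,1])>25)[150:290,255:330];y,x=np.nonzero(r);print(x.mean()+255,y.mean()+150,len(x),y.min()+150)
E
```

```text
time_s: 5.75
ee_pos: [0.6386, -0.0485, 0.3669]
force: [2.9, 0.3, 2.9]
292.7241379310345 246.31034482758622 29 243
296.92 239.64 25 235
```

Arm keeps rising; continue holding.

```bash
for i in 1 2 3 4; do python3 -m jog '[[0,0,0,0,0,0],[0,0,0,0,0,0],[0,0,0,0,0,0],[0,0,0,0,0,0],[0,0,0,0,0,0],[0,0,0,0,0,0],[0,0,0,0,0,0],[0,0,0,0,0,0]]' | egrep 'time|^force'; done; python3 - <<'E'
from h import *
S=snap('scene');i=S['img'].astype(int)
r=(i[...,2]-np.maximum(i[...,0],i[...,1])>25)[150:290,255:330];y,x=np.nonzero(r);print(x.mean()+255,y.mean()+150,len(x),y.min()+150)
b=.146
for th in(1.2,1.5,1.75):print(th,proj(S,P(-b*np.cos(th),0,.137+b*np.sin(th))))
E
```

```text
time_s: 6.65
force: [1.9, 0.6, 2.7]
time_s: 7.45
force: [2.3, 1.5, 3.0]
time_s: 8.25
force: [2.7, 1.0, 2.7]
time_s: 9.05
force: [2.0, 0.3, 2.7]
309.8322147651007 221.83892617449663 149 201
1.2 [292.44112279 200.49410705]
1.5 [303.72293773 191.47296891]
1.75 [313.07359426 187.86538338]
```

```bash
for i in 1 2 3 ; do python3 -m jog '[[0,0,0,0,0,0],[0,0,0,0,0,0],[0,0,0,0,0,0],[0,0,0,0,0,0],[0,0,0,0,0,0],[0,0,0,0,0,0],[0,0,0,0,0,0],[0,0,0,0,0,0]]' | egrep 'time|^force'; done; python3 - <<'E'
from h import *
S=snap('scene');T=snap('top');h=np.zeros((480,800,3),np.uint8)
h[:,400:]=cv2.resize(S['img'][170:290,250:350],(400,480),interpolation=cv2.INTER_CUBIC);h[:,:400]=cv2.resize(T['img'][185:305,280:380],(400,480),interpolation=cv2.INTER_CUBIC);cv2.imwrite('pics/c.png',h)
E
```

```text
time_s: 9.9
force: [2.3, 0.6, 2.5]
time_s: 10.7
force: [2.0, 0.4, 3.1]
time_s: 11.5
force: [3.6, 0.5, 3.7]
```

View pics/c.png

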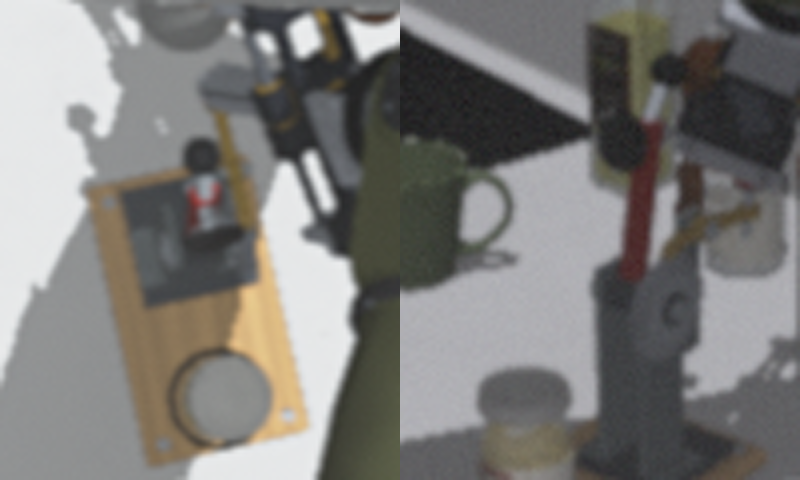

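Arm is fully back (ball at crop (667,70), matching the 1.75 rad prediction) and the jar lid is at top-crop (222,397). I'll hold a moment longer, retract up and sideways, and compute the jar approach.

```bash
python3 - <<'E'
from h import *
T=load('top');u,v=280+222/4-.375,185+397/4-.375
print('jar lid',at_z(T,u,v,.115),'seat',P(-105,0,0) if 0 else P(-.105,0,.115))
R=Ro.from_euler('xyz',ctrl.get_obs()['eef_rot']).as_matrix()
for v in([0,0,2],[0,-.5,3],[0,-4,5],[0,-8,10]):print(v,(R.T@(RP@v)).round(2).tolist())
E
python3 -m jog '[[0,0,0,0,0,0],[0,0,0,0,0,0],[0,0,0,0,0,0],[0,0,0,0,0,0],[0,0,0,0,0,0]]' | egrep 'time|^force'
```

```text
jar lid [0.48377219 0.02782023 0.115     ] seat [0.4844611  0.02122973 0.115     ]
[0, 0, 2] [0.6, 0.89, -1.68]
[0, -0.5, 3] [0.46, 1.24, -2.74]
[0, -4, 5] [-2.03, 1.44, -5.9]
[0, -8, 10] [-4.05, 2.88, -11.8]
time_s: 12.1
force: [3.1, 0.8, 2.4]
```

```bash
python3 -m jog '[[0.3,0.45,-0.84,0,0,0],[0.6,0.9,-1.7,0,0,0],[-0.3,1,-3.5,0,0,0],[-2,1.4,-5.9,0,0,0],[-4,2.9,-9,0,0,0],[-5,2.9,-9,0,0,0],[-5,2.9,-9,0,0,0],[-5,2.9,-9,0,0,0]]' 80| egrep 'time|pos|^force|width'
python3 - <<'E'
from h import *
J=np.array([.484,.024])
print('over jar'); plan(np.r_[J,.0935+.10],[0,0,1],RP@[0,1,0],L=ctrl.tcp_to_grasp)
print(ctrl.get_obs()['qpos'])
E
```

```text
time_s: 12.9
ee_pos: [0.6696, -0.119, 0.4394]
force: [0.2, -0.4, 0.2]
grip_width: 0.0612
over jar
rows cm/rad [19.43, -11.94, 8.47] [0.608, 0.02, -1.229] tcp [0.484 0.024 0.374] now [ 0.67  -0.119  0.439] tip [ 0.7093 -0.0302  0.2874] F [ 0.2 -0.4  0.2] t 12.9
[-0.2860584   0.56880644  1.08771798  0.5702486   1.42637518 -0.90512053]
```

```bash
python3 - <<'E'
from h import *
plan([.48,-.10,.24],[0,0,1],RP@[0,1,0],L=ctrl.tcp_to_grasp)
E
```

```text
rows cm/rad [11.52, -15.21, -1.63] [0.608, 0.02, -1.229] tcp [ 0.48 -0.1   0.42] now [ 0.67  -0.119  0.439] tip [ 0.7093 -0.0302  0.2874] F [ 0.2 -0.4  0.2] t 12.9
```

```bash
python3 -m jog '[[3,-4,-0.5,0.06,0,-0.12],[6,-8,-1,0.12,0,-0.25],[9,-12,-1.5,0.2,0.01,-0.4],[11.5,-15.2,-1.6,0.28,0.01,-0.55],[11.5,-15.2,-1.6,0.35,0.01,-0.7],[11.5,-15.2,-1.6,0.42,0.02,-0.85],[11.5,-15.2,-1.6,0.5,0.02,-1.0],[11.5,-15.2,-1.6,0.56,0.02,-1.13]]' 100| egrep 'time|pos|^force|width'; python3 -m jog '[[0,0,0,0,0,0],[0,0,0,0,0,0]]'>/dev/null
python3 - <<'E'
from h import *
J=np.array([.484,.024])
plan(np.r_[J,.0935+.10],[0,0,1],RP@[0,1,0],L=ctrl.tcp_to_grasp)
print(ctrl.get_obs()['qpos'])
E
```

```text
time_s: 13.7
ee_pos: [0.4799, -0.0994, 0.4204]
force: [-0.5, -0.4, -0.2]
grip_width: 0.0941
rows cm/rad [-1.26, 11.86, 5.72] [0.087, 0.002, -0.177] tcp [0.484 0.024 0.374] now [ 0.48  -0.1    0.421] tip [ 0.4781 -0.0841  0.2409] F [-1.2 -0.2  0. ] t 13.9
[-0.29096068  0.15855365  1.65748061  0.08128589  1.3621987  -1.94853307]
```

```bash
python3 -m jog '[[0,3,1,0.04,0,-0.09],[-0.6,7,2,0.087,0,-0.177],[-1.26,11,4,0.087,0,-0.177],[-1.26,11.9,5.7,0.087,0,-0.177],[-1.26,11.9,5.7,0.087,0,-0.177],[-1.26,11.9,5.7,0.087,0,-0.177]]' 100| egrep 'time|pos|^force|width'
python3 - <<'E'
from h import *
W=snap('wrist');cv2.imwrite('pics/d.png',W['img'])
for j in([.484,.024],[.4845,.0212]):
    plan(np.r_[j,.0935],[0,0,1],RP@[0,1,0],L=ctrl.tcp_to_grasp); print([fproj(W,np.r_[j,.115]+.0295*np.array([np.cos(a),np.sin(a),0])).round().tolist() for a in np.arange(0,6.3,1.571)+YAW])
E
```

```text
time_s: 14.5
ee_pos: [0.484, 0.0234, 0.3744]
force: [1.0, -0.1, 0.7]
grip_width: 0.0936
rows cm/rad [0.01, 0.11, 10.09] [-0.002, 0.003, 0.0] tcp [0.484 0.024 0.274] now [0.484 0.023 0.375] tip [0.4846 0.0229 0.1944] F [ 0.2 -0.7  0.3] t 14.55
[[320.0, 295.0], [364.0, 254.0], [320.0, 210.0], [276.0, 254.0], [320.0, 295.0]]
rows cm/rad [0.03, -0.17, 10.09] [-0.002, 0.003, 0.0] tcp [0.484 0.021 0.274] now [0.484 0.023 0.375] tip [0.4846 0.0229 0.1944] F [ 0.2 -0.7  0.3] t 14.55
[[316.0, 295.0], [360.0, 254.0], [316.0, 210.0], [272.0, 254.0], [316.0, 295.0]]
```

View pics/d.png

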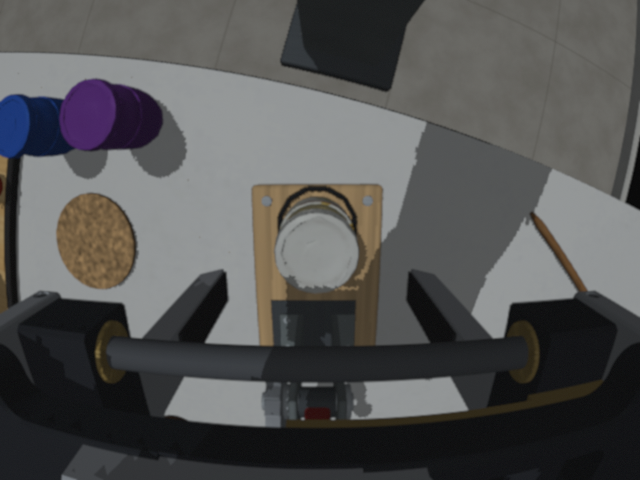

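The jar lid is centred at (317,249) between the fingers, with the raised arm clear behind at (318,412). Descending and gripping.

```bash
python3 -m jog '[[0.2,0,3,0,0,0],[0.2,0,6,0,0,0],[0.2,0,8.5,0,0,0],[0.2,0,10,0,0,0],[0.2,0,10,0,0,0],[0.2,0,10,0,0,0]]' | egrep 'time|pos|^force|width'; python3 -m jog '[[0,0,0,0,0,0],[0,0,0,0,0,0],[0,0,0,0,0,0],[0,0,0,0,0,0],[0,0,0,0,0,0],[0,0,0,0,0,0],[0,0,0,0,0,0],[0,0,0,0,0,0]]' 0 25 | egrep 'time|pos|force|width'
```

```text
time_s: 15.15
ee_pos: [0.4827, 0.0223, 0.2751]
force: [-0.7, 0.1, -0.8]
grip_width: 0.0941
time_s: 15.95
ee_pos: [0.4824, 0.023, 0.2742]
force: [0.4, -0.8, 2.0]
grip_width: 0.0574
grip_force: 25.0
```

```bash
python3 - <<'E'
from h import *
W=load('wrist')
def atf(u,v,z):
    o,d=fray(W,u,v);return o+d*(z-o[2])/d[2]
E=[atf(u,v,.008) for u,v in((56,238),(136,248),(88,193),(101,289))];print(np.round(E,3),np.mean(E,0))
E
```

```text
[[ 0.571 -0.267  0.008]
 [ 0.555 -0.156  0.008]
 [ 0.51  -0.225  0.008]
 [ 0.615 -0.197  0.008]] [ 0.56294715 -0.21119959  0.008     ]
```

```bash
python3 -m jog '[[0,0,-1,0,0,0],[0,0,-3,0,0,0],[0,0,-5,0,0,0],[0,0,-7,0,0,0],[0,0,-9,0,0,0],[0,0,-9,0,0,0]]' | egrep 'time|pos|force|width'; python3 -m jog '[[-0.2,-3,0,0,0,0],[-0.5,-7,0,0,0,0],[-0.9,-11,0,0,0,0],[-1.2,-15,0,0,0,0],[-1.6,-19,0,0,0,0],[-1.9,-23,0,0,0,0],[-2,-24.8,0,0,0,0],[-2,-24.8,0,0,0,0]]' | egrep 'time|pos|force|width';python3 -m jog '[[0,0,0,0,0,0],[0,0,0,0,0,0]]'>/dev/null; python3 - <<'E'
from h import *
plan([.5625,-.2125,.0895],[0,0,1],RP@[0,1,0],L=ctrl.tcp_to_grasp);print(ctrl.get_obs()['qpos'])
E
```

```text
time_s: 16.55
ee_pos: [0.4822, 0.0232, 0.3665]
force: [-0.2, -0.6, -2.8]
grip_width: 0.0576
grip_force: 25.0
time_s: 17.35
ee_pos: [0.5625, -0.2143, 0.3628]
force: [-0.8, 0.1, -3.8]
grip_width: 0.0575
grip_force: 25.0
rows cm/rad [0.03, -0.1, 9.43] [-0.001, 0.002, 0.003] tcp [ 0.562 -0.212  0.27 ] now [ 0.562 -0.211  0.364] tip [ 0.5627 -0.2115  0.1838] F [ 0.5 -0.7 -3.2] t 17.55
[-4.20523633e-01  4.45589860e-01  1.41808056e+00 -7.62082891e-06
  1.27567643e+00 -2.24066150e+00]
```

```bash
python3 -m jog '[[0,-0.1,3,0,0,0],[0,-0.1,6,0,0,0],[0,-0.1,8,0,0,0],[0,-0.1,8.8,0,0,0],[0,-0.1,9.2,0,0,0],[0,-0.1,9.3,0,0,0],[0,-0.1,9.35,0,0,0],[0,-0.1,9.35,0,0,0]]' | egrep 'time|pos|force|width'
```

```text
time_s: 18.35
ee_pos: [0.5631, -0.2134, 0.272]
force: [0.1, -0.0, -3.0]
grip_width: 0.0572
grip_force: 25.0
```

```bash
for i in 1 2; do python3 -m jog '[[0,0,0.1,0,0,0],[0,0,0.1,0,0,0],[0,0,0.1,0,0,0]]' | egrep 'time|pos|^force'; done
```

```text
time_s: 18.65
ee_pos: [0.563, -0.2134, 0.2703]
force: [0.1, -0.2, -2.7]
time_s: 18.95
ee_pos: [0.5631, -0.2134, 0.2703]
force: [-1.7, 1.5, 7.2]
```

Contact with the trivet. Opening and withdrawing straight up.

```bash
python3 -m jog '[[0,0,0,0,0,0],[0,0,0,0,0,0],[0,0,0,0,0,0],[0,0,0,0,0,0],[0,0,0,0,0,0],[0,0,0,0,0,0],[0,0,0,0,0,0],[0,0,0,0,0,0]]' 100 | egrep 'time|^force|width'; python3 -m jog '[[0,0,-2,0,0,0],[0,0,-5,0,0,0],[0,0,-8,0,0,0],[0,0,-11,0,0,0],[0,0,-13,0,0,0],[0,0,-13,0,0,0],[0,0,-13,0,0,0]]' | egrep 'time|pos|^force'
python3 - <<'E'
from h import *
W=snap('wrist');S=snap('scene');h=np.zeros((480,800,3),np.uint8)
h[:300,:400]=cv2.resize(W['img'],(400,300));h[:,400:]=cv2.resize(S['img'][170:350,270:420],(400,480));cv2.imwrite('pics/e.png',h)
E
```

```text
time_s: 19.75
force: [0.7, -0.4, 0.4]
grip_width: 0.0941
time_s: 20.45
ee_pos: [0.5625, -0.2132, 0.3984]
force: [-0.5, 0.3, -0.5]
```

View pics/e.png

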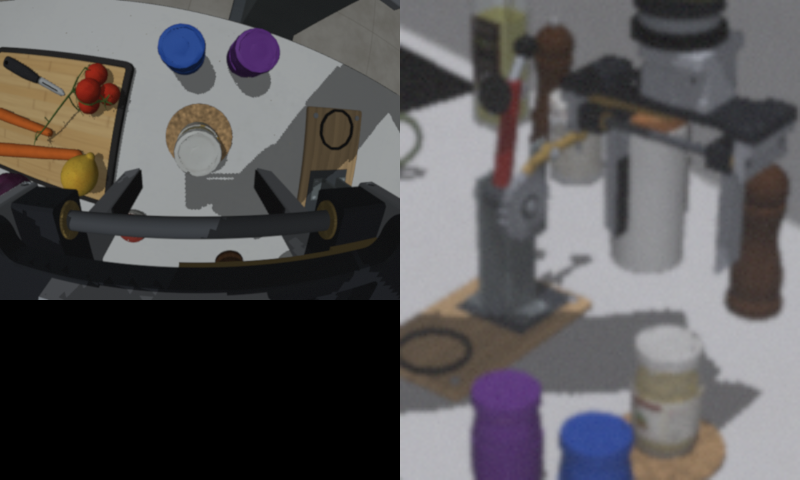

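The jar stands upright on the trivet (scene crop (667,395)), the arm is still raised at (507,130), and the gripper is clear. Handing in.

```bash
python3 -c "
from station import ctrl
print(ctrl.hand_in())"
```

```text
the job is handed in; nothing more can be done
None
```

Job handed in at about 20 s of robot time: the press arm sprang fully back, and in the last pictures the jar stands upright on the middle of the cork trivet. The hand-in call returned no verdict.

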